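# Unload the battery test jig and dock the pack by its test result

### The job

The white flag on the test jig shows the result for the battery pack inside: leaning over the green patch it passed, over the red patch it failed. Press the red release button gently so that the lid springs fully open, take the pack out without leaning on the lid, and set it down, gently and upright, in the dock of the flag's colour, square and central between the lines with one end pushed up against the contact strip on the back wall. Leave the lid open, do not touch the flag, and leave everything else where it is.

Things in the scene. Friction and masses are not known exactly. Their poses are not given: they have to be found in the camera images.
- jig: battery test jig, fixed. Aluminium base 15 mm thick, x -113 to +87 mm, y -62 to +62 mm, with an ear for the flag out to y +153 mm (x -113 to -33 mm). Origin at table height; x points to the back, y to the left, z up. The pack's nest is at x +13, y 0 mm: the pack stands on the base with its length along x, between two ledges 7 mm high before and behind it; its sides are free.
- lid (a joint): angle (rad) of the jig's blue clamshell lid: 0 shut and latched, 1.30 open at its stop. Unlatched, it rises by its spring in about 1 s and stays up. A deep shell open below, 110 mm long, 96 mm wide, 55 mm deep, walls 4 mm, hinged at its lower back edge; shut, its top is 85 mm above the table and it hides the pack.
- lid_edge (a point): middle of the lid's front lower edge. With the lid open at its stop this edge is 29 mm in front of the hinge line and 136 mm above the table: the lid still leans over the pack, so a gripper coming straight down meets it; come in leaning back towards the front of the jig (20 to 35 degrees clears it).
- lid_hinge (a point): centre of the lid's hinge line, 65 mm behind the jig's origin, 30 mm above the table; the axis is the jig's y. Lugs 14 mm wide stand beside it at y -40 and +40 mm.
- button (a joint): travel (m) of the jig's red round release button: 0 up, 0.007 fully down. Spring: 3 N to start it, rising evenly to 10 N at full travel, then a hard stop; the latch lets go only when the button is 4 to 5 mm down.
- button_top (a point): centre of the top face of the red release button, 32 mm across, in front of the lid, 88 mm in front of the jig's origin on its centre line; it is pressed straight down.
- flag (a joint): angle (rad) of the jig's white result flag, a 50 mm paddle on the ear at the jig's left, pivot 24 mm above the table. Within the first second it has tipped by its own weight to a stop: about +1.1 = leaning to the jig's left over the green patch (passed), about -1.1 = to the jig's right over the red patch (failed).
- flag_tip (a point): centre of the round end of the white flag, 40 mm from its pivot.
- pack_mid (a point): centre of the black cordless-tool battery pack, half-way up (29 mm above its underside). Lower body 52 mm wide (its x), 72 mm long (its y), 44 mm tall; above that a narrower step 40 x 52 mm up to 58 mm; z up. About 0.5 kg. Grasp it across the 52 mm width. At the start it stands in the nest under the lid.
- dock_green: green dock, fixed: grey floor plate 130 x 110 mm, top 10 mm above the table, with a green back wall 110 mm wide, top 48 mm above the table; front and sides open. Origin under the plate's centre at table height; x points to the back wall, z up. A pack squarely against the wall has its centre at x +12, y 0, z 39 mm.
- dock_red: red dock, fixed: grey floor plate 130 x 110 mm, top 10 mm above the table, with a red back wall 110 mm wide, top 48 mm above the table; front and sides open. Origin under the plate's centre at table height; x points to the back wall, z up. A pack squarely against the wall has its centre at x +12, y 0, z 39 mm.
- dock_green_strip (a point): centre of the three brass contact pads on the green dock's back wall: on its front face (the plane x = +48 mm of the dock), 28 mm above the table.
- dock_red_strip (a point): centre of the three brass contact pads on the red dock's back wall: on its front face (the plane x = +48 mm of the dock), 28 mm above the table.
- glue_bottle: white glue bottle with an orange nozzle, 55 mm across, 153 mm tall, loose; a bystander; origin at the centre of its underside.
- tape_masking: roll of cream tape lying flat, 93 mm across, 24 mm tall, loose; a bystander; origin at the centre of its underside.
- wood_block_long: pine offcut with two holes, 42 x 180 x 22 mm, loose; a bystander; origin at the centre of its underside.
- wax_pot: white pot with a red lid, 61 mm across, 60 mm tall, loose; a bystander; origin at the centre of its underside.
- marker: black marker with a red cap, 17 x 130 x 14 mm, loose; a bystander; origin at the centre of its underside.
- sanding_block: brown cork sanding block, 40 x 70 x 26 mm, loose; a bystander; origin at the centre of its underside.

How it is judged:
By the outcome, as a careful person would: the job done as asked, in the order asked, and still so for the second after the job is handed in, with the robot touching nothing.
It also fails if it takes over 61 s, if anything falls off the work surface, if the arm or the gripper's body presses on something with over 40 N, if the wrist force passes 120 N, or if a joint passes its speed limit or range.

### The arm

A 7-joint arm with a two-finger parallel gripper is mounted at the origin on a cart in front of the work surface, level with it; the furniture and walls round the work are solid. World frame = base frame: x ahead of the robot, y to its left, z up, the work surface at z = 0. Lengths are in m, angles in rad, forces in N, time in s.
With the tool pointing down it reaches from about 0.35 to 0.9 m from the base axis. Payload 19.9 kg.
Tool frame: the origin (TCP) lies at the very end of the fingers, on their centre line; the grasp point (between the pads) lies 19 mm behind it; z points along the fingers, y is the line along which they close (so a half turn about z gives the same grasp; the last joint's range is limited). The gripper opens to 85 mm and grips with 20 to 120 N. Pads are 22 mm wide; open, the fingers measure 114 mm over their backs; the gripper's body (76 mm by 85 mm) begins 54 mm behind the grasp point. The pads swing forward as they close: fully open they stand 13 mm farther back than shut.
Start: joints at [-1.308, 0.417, -0.01, 1.614, 0.005, 1.111, -0.053], TCP at [0.187, 0.596, 0.231] pointing down, gripper open.
Joint ranges: [-2.81, 2.81], [-0.39, 2.02], [-1.27, 1.25], [0.06, 2.57], [-1.19, 4.33], [0.19, 2], [-2.82, 2.82]. Speed limits (rad/s): [1.89, 1.89, 2.39, 2.39, 3.01, 3.01, 3.01].

### API

Orientations are given as a 3x3 rotation matrix whose columns are the frame's x, y, z axes.
In Python, from workcell import env gives the robot as it stands. The module is installed in compiled form; this text tells all that it offers.
- The arm moves only by the tool step_arm, never from a script. Its argument "targets" is a list of rows, each a list of 2 entries, a list of its own where there are three numbers: the shift along the world's x, y, z in mm, then the turn about the world's z in rad. In form: [[[dx, dy, dz], spin], ...]. A call has 1 to 8 rows; each row is the pose to reach, as a shift and turn from the pose commanded when the call began; what a row does not reach only later rows make up. A row lasts 1/12 s, in which the tool goes at most 41.7 mm and 7.16 degrees, less where a joint would pass 70% of its speed; a pose out of reach is approached as far as the arm can. A call with a gripper value outside its range is refused whole. "hand" is the closure in counts, from 0 (fully open) to 255 (shut), set as the call begins (left out, the last holds). The fingers move at their own pace and stop on an object; "force" is the grip in N (left out, the last holds). Time passes only in rows, so rows that repeat a pose let the fingers close. It gives the time, the measured TCP pose, the force, the opening and the grip force at its end, in the units of the state.
- env.read_state(): the state, without advancing time (a new reading comes with each control period).
- env.capture(name): name is "scene" or "top"; returns a dict with "image" (400x640x3 uint8, red, green, blue), "range_z" (400x640 float32, m along the optical axis (not along the pixel's ray), 0 where there is no reading), "mtx" (3x3 intrinsics, pixels), "k1" (the pictures are not rectified: a ray, as slopes to the right and down, at radius r is drawn at 1 + k1 r^2 times it, then the intrinsics apply), "camera_from_world" (4x4, takes a point from world to camera coordinates). Camera axes: x right, y down, z forward; pixel columns grow to the right and rows downward; lengths in m; the calibration is good to about 2 mm. A picture is of the moment at which its call begins.
- env.job_done(): hands the job in; it is judged then, once.
The state is a dict: "time_s": time; "joint_positions": joint angles; "qd": joint speeds; "joint_efforts": joint torques, N m; "ee_pos": TCP position; "ee_rot": TCP orientation; "contact_force": force on the tool from outside, world axes, zero at the start; "torque": the same for the moment, N m; "finger_gap": finger opening in m; "gripper_force": force on a finger pad.
Only numpy, scipy, OpenCV 4.12 (cv2) and the standard library are available. Lean on these libraries where they do the work, as an engineer would, in place of code of your own. Each camera call takes 0.05 s, during which the arm holds its last target. There are 200 camera calls.

## Working session

There is one attempt and no reset: what is moved stays moved. The work goes in short steps, Python scripts to look and compute and a tool call to move; the robot and the scene stay as the last step left them, time stands still between calls to the robot, and variables do not carry over. Pictures are saved under pics/ and viewed, at most 10 in all, crops included, and the job is handed in when it is done.

Besides the shell and the picture viewer there is one more tool, called after "Request:" as name(argument=value, ...), one argument or row to a line, values as JSON. step_arm: Moves the arm, as the interface text tells. Its arguments: {"type":"object","properties":{"targets":{"type":"array","items":{"type":"array"}},"hand":{"type":"number"},"force":{"type":"number"}},"required":["targets"]}

```bash
mkdir -p pics; cat > h.py <<'E'
import numpy as np,cv2
from workcell import env
def cap(n):
    c=env.capture(n); return c
def ray(c,uv):
    K=c["mtx"];k=c["k1"]
    p=cv2.undistortPoints(np.array(uv,float).reshape(-1,1,2),K,np.array([k,0,0,0,0.])).reshape(-1,2)
    T=np.linalg.inv(c["camera_from_world"])
    d=np.c_[p,np.ones(len(p))]@T[:3,:3].T
    return T[:3,3],d
def plane(c,uv,z):
    o,d=ray(c,uv); return o+d*((z-o[2])/d[:,2])[:,None]
def cloud(c):
    h,w=c["range_z"].shape
    v,u=np.mgrid[:h,:w]; o,d=ray(c,np.c_[u.ravel(),v.ravel()])
    return (o+d*c["range_z"].reshape(-1,1)).reshape(h,w,3)
def save(c,n): cv2.imwrite("pics/"+n,cv2.cvtColor(c["image"],cv2.COLOR_RGB2BGR))
E
python3 - <<'E'
from h import *
for n in("scene","top"):
    c=cap(n);save(c,n+"0.png");print(n,np.linalg.inv(c["camera_from_world"]).round(3))
s=env.read_state();print(s)
E
```

```text
scene [[ 0.821 -0.31   0.479 -0.125]
 [-0.571 -0.407  0.713 -1.047]
 [-0.026 -0.859 -0.511  0.879]
 [ 0.     0.     0.     1.   ]]
top [[ 0.023 -0.997  0.078  0.509]
 [-1.    -0.023 -0.004  0.082]
 [ 0.006 -0.078 -0.997  1.45 ]
 [ 0.     0.     0.     1.   ]]
{'time_s': 0.1, 'joint_positions': array([-1.30849672,  0.41791483, -0.01032434,  1.61411287,  0.00469337,
        1.11068567, -0.05301277]), 'qd': array([ 0.0006117 , -0.00061687, -0.00031481, -0.00037785,  0.00083047,
       -0.00050905, -0.00113742]), 'joint_efforts': array([ 2.74302321e-03, -8.65823436e+01,  6.79674838e-01, -4.35639346e+01,
        1.91881199e-02,  4.79074137e-03, -1.92524929e-06]), 'ee_pos': array([0.18686949, 0.59608548, 0.23072285]), 'ee_rot': array([[-9.54210266e-01,  2.99136593e-01, -2.59666745e-04],
       [ 2.99136697e-01,  9.54209674e-01, -1.06547513e-03],
       [-7.09460795e-05, -1.09436316e-03, -9.99999399e-01]]), 'contact_force': array([-0.82003408,  0.88578682, -0.18551874]), 'torque': array([-0.04227641, -0.02209763,  0.02853104]), 'gripper_force': 0.0, 'finger_gap': 0.08526333246168226}
```

View pics/scene0.png

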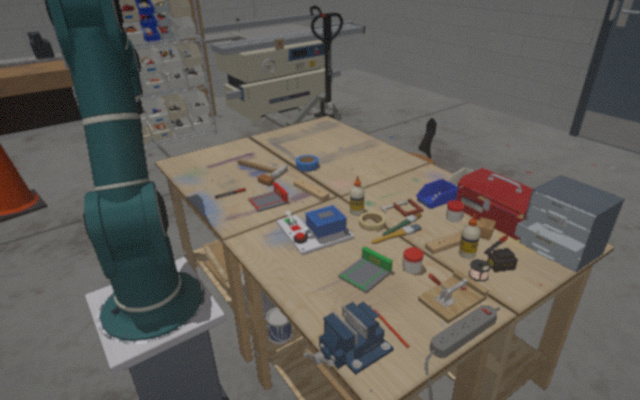

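View pics/top0.png

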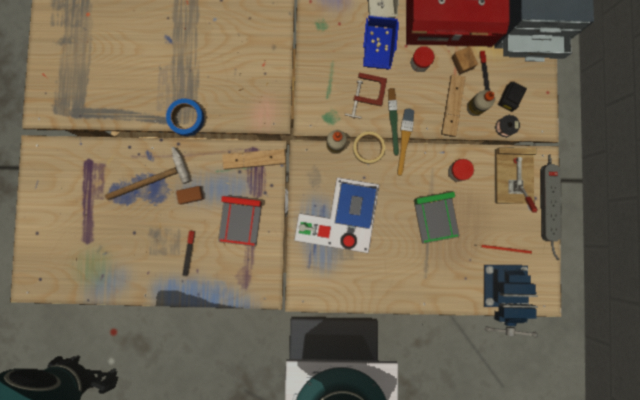

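The top view shows the jig around (340,220) with its blue lid (356,203), button (348,241) and flag area (315,232). The red dock is at (240,220) and the green dock at (437,217). I'll measure these now.

```bash
cat > meas.py <<'E'
from h import *
c=cap("top");im=c["image"];P=cloud(c);hsv=cv2.cvtColor(im,cv2.COLOR_RGB2HSV)
print(c["mtx"],c["k1"])
H,S,V=[hsv[...,i].astype(int) for i in range(3)]
def roi(m,x0,y0,x1,y1):
    r=np.zeros(m.shape,bool); r[y0:y1,x0:x1]=m[y0:y1,x0:x1]; return r
def big(m):
    n,l,st,ce=cv2.connectedComponentsWithStats(m.astype(np.uint8)); i=1+st[1:,4].argmax(); return l==i
def rect(name,m,z):
    m=big(m); cn=max(cv2.findContours(m.astype(np.uint8),cv2.RETR_EXTERNAL,2)[0],key=len).reshape(-1,2)
    w=plane(c,cn,z)[:,:2]*1000
    r=cv2.minAreaRect(w.astype(np.float32))
    zz=P[m][:,2]; v=np.argwhere(m)[:,::-1]; ce=plane(c,v,z).mean(0)*1000
    print(name,m.sum(),"rect",np.round(r[0],1),np.round(r[1],1),round(r[2],1),"centroid",ce.round(1),"zmed",np.median(zz).round(4)); return m
rect("lid",roi((H>100)&(H<130)&(S>100),330,175,385,235),.085)
red=((H<8)|(H>172))&(S>110)
rect("button",roi(red,336,230,362,252),.025)
rect("redpatch",roi(red,312,222,334,242),.015)
grn=(H>45)&(H<85)&(S>90)
rect("greenpatch",roi(grn,296,220,316,245),.015)
rect("jigbase",roi((S<40)&(V>150),285,170,390,260),.015)
rect("redwall",roi(red,215,190,270,206),.048)
rect("reddock",roi(red|((S<60)&(V<140)),210,190,270,255),.010)
rect("grnwall",roi(grn,408,188,462,208),.048)
rect("grndock",roi(grn|((S<60)&(V<140)),408,188,466,250),.010)
save(c,"m.png")
s=cv2.resize(im[160:260,280:400],None,fx=6,fy=6,interpolation=2)
cv2.imwrite("pics/z.png",s[...,::-1])
E
python3 meas.py
```

```text
[[500.82453024   0.         318.73924262]
 [  0.         500.82453024 195.28470059]
 [  0.           0.           1.        ]] -0.027861307773340706
lid 1139 rect [591.  -24.1] [ 93.7 108.5] 81.7 centroid [590.9 -24.   85. ] zmed 0.0846
button 120 rect [494.1 -11.1] [31.1 31.3] 1.3 centroid [494.1 -11.1  25. ] zmed 0.0365
redpatch 124 rect [519.6  59.5] [31.5 31.9] 81.9 centroid [519.5  59.8  15. ] zmed 0.0155
greenpatch 26 rect [516.8 114.5] [ 8.6 25.7] 1.3 centroid [516.2 111.8  15. ] zmed 0.015
jigbase 1220 rect [580.1  35.6] [154.9 256. ] 61.3 centroid [545.6  54.4  15. ] zmed 0.0146
redwall 274 rect [599.2 295.4] [ 25.3 109.7] 1.3 centroid [598.4 296.3  48. ] zmed 0.0468
reddock 1909 rect [552.6 316.1] [158.  144.9] 1.3 centroid [557.4 308.7  10. ] zmed 0.0097
grnwall 257 rect [ 608.7 -252. ] [ 40.6 113.4] 11.3 centroid [ 619.2 -251.5   48. ] zmed 0.0468
grndock 1609 rect [ 567.7 -268.5] [130.4 119. ] 11.3 centroid [ 567.6 -264.    10. ] zmed 0.0101
```

View pics/z.png

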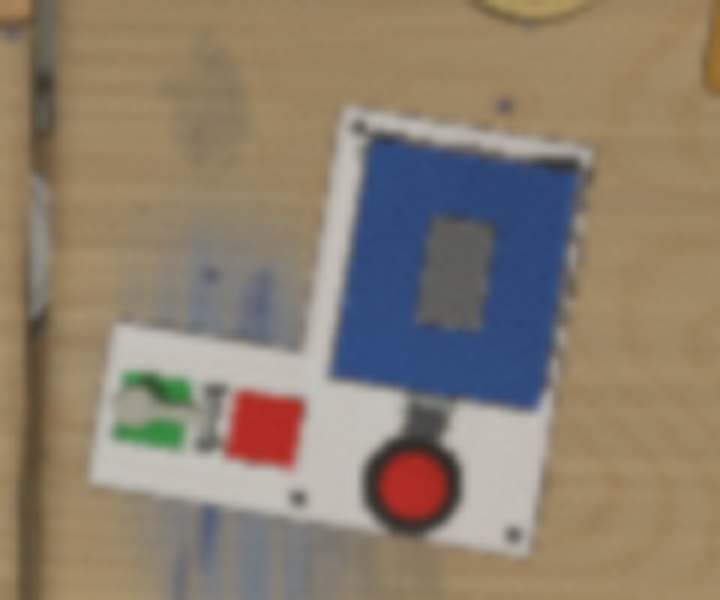

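The flag leans over the green patch, so the pack passed and goes to the green dock. The jig yaw is about -8.3°, the button centre is about (494,-10) and its top is about 36 mm high. I'll move to it with the fingers shut.

Request:
step_arm(
  targets=[
    [[18,-36,0],0.02],
    [[36,-72,0],0.04],
    [[54,-108,0],0.06],
    [[72,-144,0],0.08],
    [[90,-180,0],0.1],
    [[108,-216,0],0.12],
    [[126,-252,0],0.14],
    [[144,-288,0],0.159],
  ],
  hand=255,
  force=60,
)

```text
time_s: 0.82
ee_pos: [0.3313, 0.3064, 0.2313]
ee_rot: [[-0.99, 0.143, -0.0], [0.143, 0.99, 0.0], [0.0, 0.0, -1.0]]
contact_force: [0.9, 0.1, -0.2]
finger_gap: -0.0002
gripper_force: 0.0
```

Request:
step_arm(
  targets=[
    [[18,-36,0],0],
    [[36,-72,-5],0],
    [[54,-108,-15],0],
    [[72,-144,-30],0],
    [[90,-180,-45],0],
    [[108,-216,-65],0],
    [[126,-252,-85],0],
    [[144,-288,-105],0],
  ],
)

```text
time_s: 1.48
ee_pos: [0.4704, 0.0285, 0.1311]
ee_rot: [[-0.99, 0.144, 0.001], [0.144, 0.99, -0.0], [-0.001, -0.0, -1.0]]
contact_force: [1.0, 0.7, -0.9]
finger_gap: 0.0002
gripper_force: 0.0
```

Request:
step_arm(
  targets=[
    [[13,-29,-15],0],
    [[13,-29,-35],0],
    [[13,-29,-50],0],
    [[13,-29,-60],0],
    [[13,-29,-60],0],
  ],
)

```text
time_s: 1.9
ee_pos: [0.4819, 0.0013, 0.0701]
ee_rot: [[-0.99, 0.144, -0.003], [0.144, 0.99, -0.001], [0.003, -0.001, -1.0]]
contact_force: [-0.6, -0.5, -0.2]
finger_gap: 0.0
gripper_force: 0.0
```

```bash
python3 - <<'E'
from h import *
s=env.read_state();print(s["time_s"],s["ee_pos"],s["ee_rot"].round(3),s["contact_force"],s["joint_positions"].round(2))
c=cap("top");c2=cap("scene")
a=cv2.resize(c["image"][160:290,280:400],(480,520));b=cv2.resize(c2["image"][190:270,260:360],(320*2,512))[:,:320]
b=cv2.resize(c2["image"][170:270,265,None] if 0 else c2["image"][170:270,265:325],(312,520))
cv2.imwrite("pics/a.png",np.hstack([a,b])[...,::-1])
E
```

```text
1.9 [0.48192558 0.00130771 0.07011909] [[-0.99   0.144 -0.003]
 [ 0.144  0.99  -0.001]
 [ 0.003 -0.001 -1.   ]] [-0.6417074  -0.52029728 -0.17113254] [-0.36  0.42  0.35  2.1  -0.23  0.66  1.57]
```

View pics/a.png

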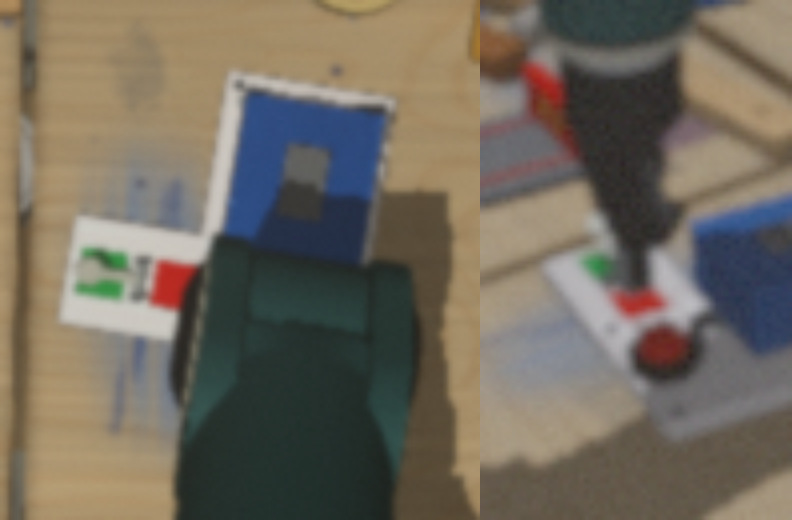

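The flag is still over green. The wrist overhangs the lid, so I'll check the tool's heights from the depth image.

```bash
python3 - <<'E'
from h import *
s=env.read_state();e=s["ee_pos"];R=s["ee_rot"]
q=[]
for n in("scene","top"):
    c=cap(n);P=cloud(c);ok=c["range_z"]>0
    p=P[ok];q.append((p-e)@R)   # tool frame
    if n=="scene": im=c["image"][ok]
p=np.vstack(q)
for z in range(0,280,15):
    m=(-p[:,2]*1000>z)&(-p[:,2]*1000<=z+15)&(abs(p[:,0])<.12)&(abs(p[:,1])<.12)&((p@R.T+e)[:,2]>.095)
    if m.sum()>3: print(z,m.sum(),"x",(np.percentile(p[m,0],[2,98])*1000).round(),"y",(np.percentile(p[m,1],[2,98])*1000).round())
E
```

```text
15 9 x [-11.   9.] y [-14.   4.]
30 18 x [-4. 12.] y [-21.  11.]
45 38 x [-10.  12.] y [-36.  33.]
60 53 x [-12.  16.] y [-49.  44.]
75 67 x [-8. 17.] y [-59.  57.]
90 91 x [-20.  18.] y [-61.  55.]
105 52 x [-8. 20.] y [-44.  13.]
120 48 x [-24.  36.] y [-41.  -2.]
135 105 x [-31.  37.] y [-40.   6.]
150 105 x [-33.  36.] y [-39.  -0.]
165 114 x [-27.  35.] y [-38.   7.]
180 50 x [-30.  45.] y [-46.   6.]
195 138 x [-37.  46.] y [-47.   4.]
210 141 x [-33.  45.] y [-47.   8.]
225 131 x [-34.  44.] y [-46.   6.]
240 108 x [-31.  47.] y [-48.   5.]
255 135 x [-34.  46.] y [-56.  26.]
270 124 x [-46.  45.] y [-62.  -5.]
```

The clearance is ample. Next I'll move over the button and press it gently.

Request:
step_arm(
  targets=[
    [[6,-11,-8],0],
    [[6,-11,-18],0],
    [[6,-11,-25],0],
    [[6,-11,-28],0],
    [[6,-11,-30],0],
    [[6,-11,-30],0],
  ],
)

```text
time_s: 2.6
ee_pos: [0.4887, -0.0094, 0.0415]
ee_rot: [[-0.99, 0.144, -0.001], [0.144, 0.99, -0.0], [0.001, -0.0, -1.0]]
contact_force: [-0.1, 0.2, 0.6]
finger_gap: -0.0002
gripper_force: 0.0
```

Request:
step_arm(
  targets=[
    [[0,0,-1],0],
    [[0,0,-2],0],
    [[0,0,-3],0],
    [[0,0,-3],0],
  ],
)

```text
time_s: 2.93
ee_pos: [0.489, -0.0096, 0.0388]
ee_rot: [[-0.99, 0.144, 0.0], [0.144, 0.99, -0.0], [-0.0, -0.0, -1.0]]
contact_force: [0.5, 0.8, -0.1]
finger_gap: 0.0001
gripper_force: 0.0
```

Request:
step_arm(
  targets=[
    [[0,0,-1],0],
    [[0,0,-2],0],
    [[0,0,-3],0],
    [[0,0,-3],0],
  ],
)

```text
time_s: 3.27
ee_pos: [0.4891, -0.0097, 0.0358]
ee_rot: [[-0.99, 0.144, 0.0], [0.144, 0.99, 0.0], [-0.0, 0.0, -1.0]]
contact_force: [-1.6, 0.1, 4.9]
finger_gap: 0.0003
gripper_force: 2.6
```

Request:
step_arm(
  targets=[
    [[0,0,-1],0],
    [[0,0,-2],0],
    [[0,0,-2],0],
  ],
)

```text
time_s: 3.52
ee_pos: [0.4891, -0.0097, 0.0338]
ee_rot: [[-0.99, 0.144, 0.0], [0.144, 0.99, 0.0], [-0.0, 0.0, -1.0]]
contact_force: [-1.7, 0.7, 6.7]
finger_gap: 0.0002
gripper_force: 3.5
```

Request:
step_arm(
  targets=[
    [[0,0,-1],0],
    [[0,0,-1.7],0],
    [[0,0,-1.7],0],
    [[0,0,-1.7],0],
  ],
)

```text
time_s: 3.85
ee_pos: [0.4891, -0.0097, 0.0322]
ee_rot: [[-0.99, 0.144, 0.0], [0.144, 0.99, 0.0], [-0.0, 0.0, -1.0]]
contact_force: [-3.0, 0.1, 8.9]
finger_gap: -0.0007
gripper_force: 4.3
```

Request:
step_arm(
  targets=[
    [[0,0,5],0],
    [[-4,1,20],0],
    [[-20,3,55],0],
    [[-30,5,95],0],
    [[-35,5,130],0],
    [[-35,5,150],0],
    [[-35,5,150],0],
    [[-35,5,150],0],
  ],
  hand=0,
)

```text
time_s: 4.52
ee_pos: [0.4545, -0.0045, 0.183]
ee_rot: [[-0.99, 0.144, 0.002], [0.144, 0.99, 0.001], [-0.002, 0.001, -1.0]]
contact_force: [-0.2, 0.1, -0.8]
finger_gap: 0.0852
gripper_force: 0.0
```

```bash
python3 - <<'E'
from h import *
s=env.read_state();print(s["time_s"],s["ee_pos"],s["contact_force"])
c=cap("top");c2=cap("scene")
a=cv2.resize(c["image"][160:290,280:400],(480,520))
b=cv2.resize(c2["image"][170:270,265:365][:, :60],(312,520))
b=cv2.resize(c2["image"][160:260,290:350],(312,520))
cv2.imwrite("pics/b.png",np.hstack([a,b])[...,::-1])
E
```

```text
4.5167 [ 0.45448235 -0.00447761  0.18295121] [-0.21684725  0.08172934 -0.78291291]
```

View pics/b.png

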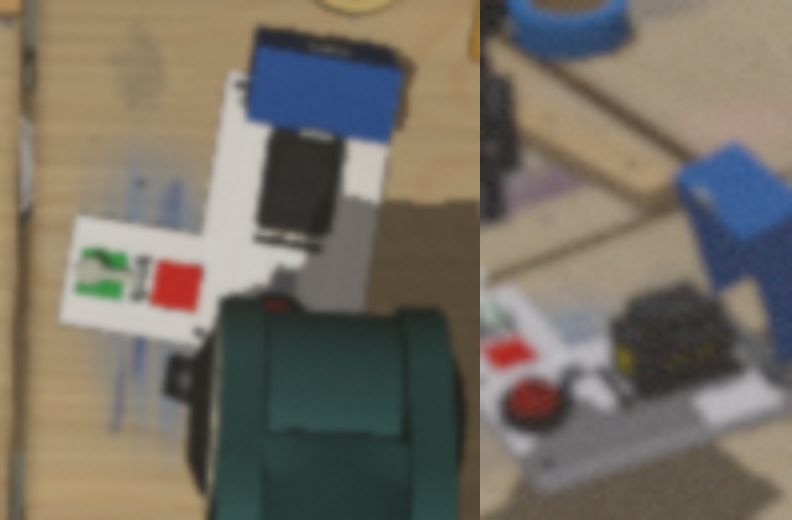

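The lid has sprung open and the black pack stands visible at around crop (300,185), which is about px (355,206). I'll measure it.

```bash
python3 - <<'E'
from h import *
c=cap("top");im=c["image"];P=cloud(c);V=im.max(2).astype(int)
m=np.zeros(V.shape,bool);m[190:219,342:368]=V[190:219,342:368]<75
n,l,st,ce=cv2.connectedComponentsWithStats(m.astype(np.uint8));m=l==1+st[1:,4].argmax()
print(m.sum())
a=np.radians(-8.3);X=np.array([np.cos(a),np.sin(a)]);Y=np.array([-X[1],X[0]])
O=np.array([.5811,-.0226])
p=P[m];j=np.c_[(p[:,:2]-O)@X,(p[:,:2]-O)@Y,p[:,2]]*1000
for lo,hi in((50,65),(66,80)):
    k=(j[:,2]>lo)&(j[:,2]<hi);print(lo,k.sum(),np.percentile(j[k],[1,50,99],axis=0).round(1).tolist())
cn=max(cv2.findContours(m.astype(np.uint8),cv2.RETR_EXTERNAL,2)[0],key=len).reshape(-1,2)
w=plane(c,cn,.059)[:,:2]*1000;print(cv2.minAreaRect(w.astype(np.float32)))
# lid edge
hsv=cv2.cvtColor(im,cv2.COLOR_RGB2HSV);b=np.zeros(V.shape,bool);b[160:200,335:385]=((hsv[...,0]>100)&(hsv[...,0]<130)&(hsv[...,1]>100))[160:200,335:385]
q=P[b];q=q[q[:,2]>.05];jx=((q[:,:2]-O)@X*1000);jy=((q[:,:2]-O)@Y*1000)
print("lid x",np.percentile(jx,[1,5,99]).round(),"y",np.percentile(jy,[2,98]).round(1),"z",np.percentile(q[:,2],[2,98]).round(3))
E
```

```text
437
50 166 [[-21.8, -26.1, 51.3], [3.7, 0.6, 58.1], [46.6, 24.5, 64.4]]
66 265 [[-13.0, -19.5, 66.3], [12.0, 0.4, 72.6], [37.3, 19.9, 79.0]]
((593.1376342773438, -24.76941680908203), (50.385284423828125, 69.73741912841797), 82.9364013671875)
lid x [42. 44. 92.] y [-45.2  46.1] z [0.135 0.154]
```

Pack centre is about jig (12.5, 0), as expected. I'll grasp 18 mm in front of its centre to stay clear of the lid.

Request:
step_arm(
  targets=[
    [[30,-5,-20],0],
    [[60,-9,-40],0],
    [[90,-13,-55],0],
    [[112,-17,-65],0],
    [[122,-17,-75],0],
    [[122,-17,-85],0],
    [[122,-17,-85],0],
  ],
)

```text
time_s: 5.25
ee_pos: [0.5742, -0.022, 0.0939]
ee_rot: [[-0.989, 0.145, -0.005], [0.145, 0.989, -0.001], [0.005, -0.002, -1.0]]
contact_force: [-0.9, -0.2, -1.5]
finger_gap: 0.0854
gripper_force: 0.0
```

Request:
step_arm(
  targets=[
    [[0,0,-15],0],
    [[0,0,-30],0],
    [[0,0,-45],0],
    [[0,0,-58],0],
    [[0,0,-68],0],
    [[0,0,-74],0],
    [[0,0,-74],0],
    [[0,0,-74],0],
  ],
)

```text
time_s: 5.92
ee_pos: [0.576, -0.0218, 0.0233]
ee_rot: [[-0.99, 0.144, -0.0], [0.144, 0.99, -0.0], [0.0, -0.0, -1.0]]
contact_force: [0.4, 0.3, 0.6]
finger_gap: 0.0852
gripper_force: 0.0
```

Request:
step_arm(
  targets=[
    [[0,0,0],0],
    [[0,0,0],0],
  ],
  hand=60,
  force=60,
)

```text
time_s: 6.08
ee_pos: [0.5764, -0.0217, 0.0237]
ee_rot: [[-0.99, 0.144, 0.001], [0.144, 0.99, -0.0], [-0.001, 0.0, -1.0]]
contact_force: [-0.4, 1.3, 0.4]
finger_gap: 0.0654
gripper_force: 0.0
```

Request:
step_arm(
  targets=[
    [[0,0,0],0],
    [[0,0,0],0],
    [[0,0,0],0],
    [[0,0,0],0],
    [[0,0,0],0],
  ],
  hand=140,
  force=70,
)

```text
time_s: 6.5
ee_pos: [0.5763, -0.0217, 0.0238]
ee_rot: [[-0.99, 0.144, 0.001], [0.144, 0.99, 0.0], [-0.001, 0.0, -1.0]]
contact_force: [-3.3, 0.3, 8.8]
finger_gap: 0.0513
gripper_force: 73.5
```

Request:
step_arm(
  targets=[
    [[0,0,2],0],
    [[0,0,5],0],
    [[0,0,8],0],
    [[0,0,11],0],
    [[0,0,12],0],
    [[0,0,12],0],
  ],
)

```text
time_s: 7.0
ee_pos: [0.5761, -0.0217, 0.0354]
ee_rot: [[-0.99, 0.144, 0.0], [0.144, 0.99, -0.0], [-0.0, 0.0, -1.0]]
contact_force: [0.2, -0.3, -5.2]
finger_gap: 0.051
gripper_force: 73.6
```

It's holding the full weight. I'll draw it out to the front, then up.

Request:
step_arm(
  targets=[
    [[-8,1,2],0],
    [[-20,3,8],0],
    [[-32,5,20],0],
    [[-45,7,38],0],
    [[-58,8,60],0],
    [[-65,9,85],0],
    [[-65,9,100],0],
    [[-65,9,100],0],
  ],
)

```text
time_s: 7.67
ee_pos: [0.5117, -0.0125, 0.1378]
ee_rot: [[-0.99, 0.144, 0.004], [0.144, 0.99, 0.001], [-0.004, 0.002, -1.0]]
contact_force: [0.5, 0.5, -4.4]
finger_gap: 0.0514
gripper_force: 74.8
```

```bash
cat > dock.py <<'E'
from h import *
c=cap("top");im=c["image"];P=cloud(c);h=cv2.cvtColor(im,cv2.COLOR_RGB2HSV).astype(int)
g=np.zeros(h.shape[:2],bool);H,S,V=h[...,0],h[...,1],h[...,2]
grn=(H>45)&(H<85)&(S>90);gry=(S<60)&(V<160)&(V>70)
R=(slice(185,255),slice(405,470))
Q=P[R].reshape(-1,3);G=grn[R].ravel();Y=gry[R].ravel()
w=Q[G&(abs(Q[:,2]-.047)<.006)];f=Q[Y&(abs(Q[:,2]-.010)<.006)]
for n,p in(("walltop",w),("floor",f)):
    r=cv2.minAreaRect((p[:,:2]*1000).astype(np.float32));print(n,len(p),np.round(r[0],1),np.round(r[1],1),round(r[2],1),p[:,:2].mean(0)*1000)
# wall long axis direction
d=w[:,:2]-w[:,:2].mean(0);u=np.linalg.svd(d,full_matrices=False)[2][0];print("wall dir deg",np.degrees(np.arctan2(u[1],u[0])))
m=np.zeros(g.shape,np.uint8);m[R]=gry[R]|grn[R]
for a in range(200,246,3):pass
np.save("w.npy",w);np.save("f.npy",f)
s=cv2.resize(im[R],None,fx=8,fy=8,interpolation=2);cv2.imwrite("pics/d.png",s[...,::-1])
E
python3 dock.py
```

```text
walltop 214 [ 620.1 -252. ] [ 16.9 110. ] 11.6 [ 619.94069246 -251.55541351]
floor 1108 [ 557.8 -265. ] [109.4 110.3] 11.4 [ 561.07295685 -264.23401128]
wall dir deg -78.13806524825907
```

View pics/d.png

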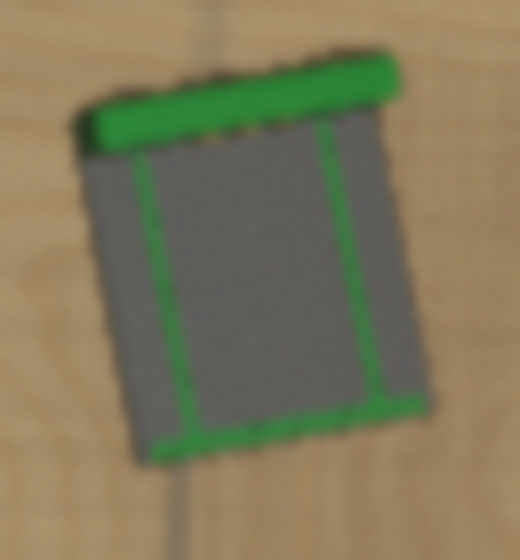

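The green dock's yaw is +11.6° and its origin is about (565.4,-263.4), with two fits agreeing to 1.3 mm. I'll carry the pack over to a point 25 mm short of the wall.

Request:
step_arm(
  targets=[
    [[2,-20,0],0.03],
    [[5,-55,0],0.08],
    [[9,-90,0],0.13],
    [[12,-130,0],0.18],
    [[15,-170,0],0.23],
    [[18,-205,0],0.28],
    [[21,-237,0],0.32],
    [[24,-257,0],0.347],
  ],
)

```text
time_s: 8.38
ee_pos: [0.5335, -0.2734, 0.1331]
ee_rot: [[-0.98, -0.2, -0.002], [-0.2, 0.98, -0.0], [0.002, -0.0, -1.0]]
contact_force: [-0.4, -0.2, -5.0]
finger_gap: 0.0515
gripper_force: 74.7
```

Request:
step_arm(
  targets=[
    [[0,0,-20],0],
    [[0,0,-45],0],
    [[0,0,-70],0],
    [[0,0,-90],0],
    [[0,0,-102],0],
    [[0,0,-107],0],
    [[0,0,-107],0],
    [[0,0,-107],0],
  ],
)

```text
time_s: 9.05
ee_pos: [0.5352, -0.2699, 0.0284]
ee_rot: [[-0.98, -0.201, 0.0], [-0.201, 0.98, -0.0], [-0.0, -0.0, -1.0]]
contact_force: [0.4, -0.4, -4.6]
finger_gap: 0.0513
gripper_force: 74.5
```

```bash
python3 - <<'E'
from h import *
s=env.read_state();print(s["time_s"],s["ee_pos"],s["ee_rot"].round(4).tolist(),s["contact_force"])
c=cap("top");c2=cap("scene")
a=cv2.resize(c["image"][180:260,400:480],(400,400))
b=cv2.resize(c2["image"][225:305,325:405],(400,400),interpolation=2)
cv2.imwrite("pics/e.png",np.hstack([a,b])[...,::-1])
E
```

```text
9.05 [ 0.53515609 -0.26992497  0.02837761] [[-0.9796, -0.2007, 0.0003], [-0.2007, 0.9796, -0.0003], [-0.0002, -0.0003, -1.0]] [ 0.43167059 -0.43928341 -4.55277462]
```

View pics/e.png

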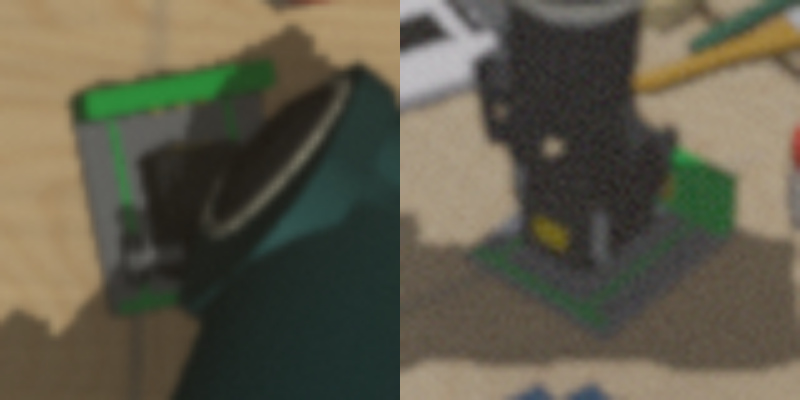

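The pack hangs level, central over the dock and about 25 mm from the wall. I'll lower it and creep forward.

Request:
step_arm(
  targets=[
    [[4,1,-3],0],
    [[9,2,-6],0],
    [[14,3,-7.5],0],
    [[18,4,-7.5],0],
    [[20,4.3,-7.5],0],
    [[20,4.3,-7.5],0],
  ],
)

```text
time_s: 9.65
ee_pos: [0.5557, -0.2651, 0.0206]
ee_rot: [[-0.979, -0.202, 0.0], [-0.202, 0.979, -0.0], [-0.0, -0.0, -1.0]]
contact_force: [-0.0, 0.5, -3.8]
finger_gap: 0.0517
gripper_force: 74.7
```

Request:
step_arm(
  targets="[[[1, 0.2, 0], 0], [[2, 0.4, 0], [0][0]], [[3, 0.6, 0], 0], [[3, 0.6, 0], 0]]",
)

```text
step_arm: Invalid argument: targets='[[[1, 0.2, 0], 0], [[2, 0.4, 0], [0][0]], [[3, 0.6, 0], 0], [[3, 0.6, 0], 0]]' is not valid JSON
```

Request:
step_arm(
  targets=[
    [[1,0.2,0],0],
    [[2,0.4,0],0],
    [[3,0.6,0],0],
    [[3,0.6,0],0],
  ],
)

```text
time_s: 9.98
ee_pos: [0.5582, -0.2648, 0.0206]
ee_rot: [[-0.98, -0.201, 0.0], [-0.201, 0.98, -0.0], [-0.0, -0.0, -1.0]]
contact_force: [-0.2, 0.2, -4.5]
finger_gap: 0.0515
gripper_force: 74.7
```

Request:
step_arm(
  targets=[
    [[0.5,0.1,0],0],
    [[1,0.2,0],0],
    [[1,0.2,0],0],
  ],
)

```text
time_s: 10.23
ee_pos: [0.559, -0.2646, 0.0206]
ee_rot: [[-0.98, -0.201, 0.0], [-0.201, 0.98, -0.0], [-0.0, -0.0, -1.0]]
contact_force: [0.0, -0.0, -4.4]
finger_gap: 0.0512
gripper_force: 74.7
```

Request:
step_arm(
  targets=[
    [[0.5,0.1,0],0],
    [[1,0.2,0],0],
    [[1,0.2,0],0],
  ],
)

```text
time_s: 10.48
ee_pos: [0.5591, -0.2647, 0.0204]
ee_rot: [[-0.98, -0.2, -0.002], [-0.2, 0.98, 0.0], [0.001, 0.0, -1.0]]
contact_force: [-5.8, -1.1, -2.8]
finger_gap: 0.0515
gripper_force: 75.1
```

Request:
step_arm(
  targets=[
    [[0.5,0.1,0],0],
    [[1,0.2,0],0],
    [[1,0.2,0],0],
  ],
)

```text
time_s: 10.73
ee_pos: [0.559, -0.2647, 0.0202]
ee_rot: [[-0.98, -0.2, -0.003], [-0.2, 0.98, 0.0], [0.003, 0.001, -1.0]]
contact_force: [-12.2, -1.0, 0.1]
finger_gap: 0.0515
gripper_force: 75.4
```

It touched the wall where predicted. I'll ease the push and set it down.

Request:
step_arm(
  targets=[
    [[-1.3,-0.3,0],0],
    [[-1.3,-0.3,-0.5],0],
    [[-1.3,-0.3,-1],0],
    [[-1.3,-0.3,-1.5],0],
    [[-1.3,-0.3,-1.5],0],
  ],
)

```text
time_s: 11.15
ee_pos: [0.5591, -0.2648, 0.0189]
ee_rot: [[-0.98, -0.201, -0.001], [-0.201, 0.98, -0.0], [0.001, 0.0, -1.0]]
contact_force: [-6.8, -1.3, -2.4]
finger_gap: 0.0512
gripper_force: 75.3
```

Request:
step_arm(
  targets=[
    [[0,0,-0.4],0],
    [[0,0,-0.8],0],
    [[0,0,-0.8],0],
  ],
)

```text
time_s: 11.4
ee_pos: [0.5591, -0.2648, 0.0189]
ee_rot: [[-0.98, -0.201, -0.001], [-0.201, 0.98, 0.0], [0.001, 0.0, -1.0]]
contact_force: [-11.5, 1.9, 12.3]
finger_gap: 0.0512
gripper_force: 76.9
```

It's on the floor and against the wall. I'll relieve the load and open.

Request:
step_arm(
  targets=[
    [[0,0,0.5],0],
    [[0,0,0.5],0],
  ],
  force=20,
)

```text
time_s: 11.57
ee_pos: [0.5591, -0.2649, 0.0189]
ee_rot: [[-0.98, -0.2, -0.001], [-0.2, 0.98, -0.0], [0.001, 0.0, -1.0]]
contact_force: [-8.1, -0.2, 2.9]
finger_gap: 0.051
gripper_force: 75.4
```

Request:
step_arm(
  targets=[
    [[0,0,0],0],
    [[0,0,0],0],
    [[0,0,0],0],
    [[0,0,0],0],
  ],
  hand=40,
)

```text
time_s: 11.9
ee_pos: [0.5602, -0.2645, 0.019]
ee_rot: [[-0.98, -0.201, 0.001], [-0.201, 0.98, -0.0], [-0.001, -0.0, -1.0]]
contact_force: [-0.1, 0.2, -0.1]
finger_gap: 0.0719
gripper_force: 0.0
```

Request:
step_arm(
  targets=[
    [[0,0,5],0],
    [[0,0,20],0],
    [[0,0,45],0],
    [[0,0,75],0],
    [[0,0,110],0],
    [[-35,-7,130],0],
    [[-75,-15,140],0],
    [[-110,-22,140],0],
  ],
)

```text
time_s: 12.57
ee_pos: [0.4489, -0.2873, 0.1613]
ee_rot: [[-0.98, -0.201, 0.004], [-0.201, 0.98, -0.001], [-0.003, -0.002, -1.0]]
contact_force: [0.4, -1.9, 0.6]
finger_gap: 0.0719
gripper_force: 0.0
```

```bash
cat > chk.py <<'E'
from h import *
s=env.read_state();print(s["time_s"],s["ee_pos"],s["contact_force"])
c=cap("top");c2=cap("scene");P=cloud(c)
O=np.array([.5654,-.2634]);a=np.radians(11.6);X=np.array([np.cos(a),np.sin(a)]);Y=np.array([-X[1],X[0]])
p=P.reshape(-1,3);r=p[:,:2]-O;j=np.c_[r@X,r@Y,p[:,2]]*1000
V=c["image"].max(2).ravel()
k=(abs(j[:,0]-5)<60)&(abs(j[:,1])<50)&(j[:,2]>62)&(j[:,2]<74)
print("step",k.sum(),np.percentile(j[k],[1,50,99],axis=0).round(1).tolist(),cv2.minAreaRect(j[k][:,:2].astype(np.float32)))
k=(abs(j[:,0]-5)<60)&(abs(j[:,1])<50)&(j[:,2]>46)&(V<85)
print("all",k.sum(),np.percentile(j[k],[1,50,99],axis=0).round(1).tolist(),cv2.minAreaRect(j[k][:,:2].astype(np.float32)))
A=cv2.resize(c["image"][180:260,400:480],(400,400));b=cv2.resize(c2["image"][225:305,325:405],(400,400),interpolation=2)
cv2.imwrite("pics/f.png",np.hstack([A,b])[...,::-1])
E
python3 chk.py
```

```text
12.5667 [ 0.44889413 -0.28728407  0.16130189] [ 0.40086264 -1.85015891  0.58169125]
step 258 [[-14.4, -18.3, 62.5], [11.2, 1.7, 67.6], [36.5, 20.7, 73.1]] ((11.04403305053711, 0.7745475769042969), (40.552589416503906, 51.623130798339844), 89.9722900390625)
all 549 [[-54.3, -23.9, 47.2], [4.8, 2.9, 65.8], [46.3, 26.2, 498.0]] ((-3.4369888305664062, 0.7089405059814453), (102.88777923583984, 52.273719787597656), 0.5587299466133118)
```

View pics/f.png

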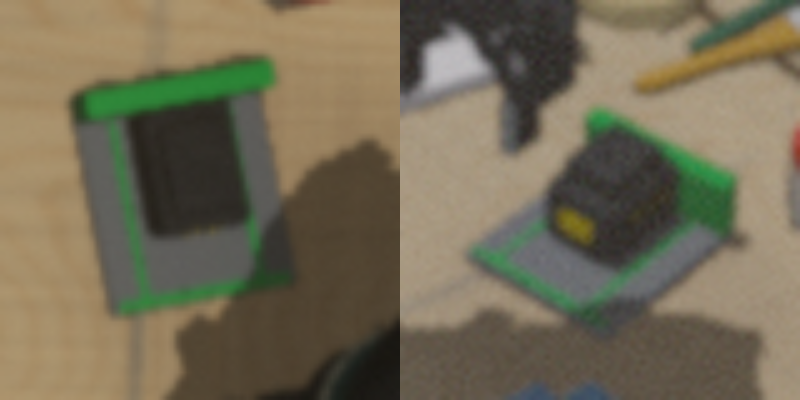

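The pack stands square (about 0°) and within about 1 mm of the dock centre, against the wall, and the gripper is clear. I'll do a last check of the lid and flag, then hand in.

Request:
step_arm(
  targets=[
    [[0,0,20],0],
    [[0,0,20],0],
    [[0,0,20],0],
  ],
)

```text
time_s: 12.92
ee_pos: [0.4504, -0.2867, 0.1798]
ee_rot: [[-0.98, -0.201, 0.002], [-0.201, 0.98, -0.001], [-0.002, -0.001, -1.0]]
contact_force: [0.3, 0.0, 0.4]
finger_gap: 0.0719
gripper_force: 0.0
```

```bash
python3 - <<'E'
from h import *
c=cap("top");P=cloud(c);h=cv2.cvtColor(c["image"],cv2.COLOR_RGB2HSV)
b=((h[...,0]>100)&(h[...,0]<130)&(h[...,1]>100))[160:200,335:385];q=P[160:200,335:385][b]
print("lid z",np.percentile(q[:,2],[5,95]))
print("red patch px",(((h[...,0]<8)|(h[...,0]>172))&(h[...,1]>110))[222:242,312:334].sum())
print(env.job_done())
E
```

```text
lid z [0.13632829 0.1511489 ]
red patch px 123
the job is handed in; nothing more can be done
None
```

The job is handed in at about 13 s: the flag showed passed, and the pack stands upright in the green dock, against the contact strip and about 1 mm off centre, with the lid open and the flag untouched.

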